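# Set out two rings and ready the ring stick

### The job

Get ready to size two rings: drop the brass ring and the steel ring one each into the two pockets of the wooden ring tray, so that both sit flat on the pocket floors. Then draw the ring stick out of its slanted stand by the black handle, turn it level and keep it raised, the whole stick at least 15 cm above the bench top; finish while still holding it there, still and clear of the stand. Leave the lump of beeswax and the blue ring box where they are.

Things in the scene. Friction and masses are not known exactly. Their poses are not given: they have to be found in the camera images.
- ring_a_center (a point): brass ring, 26 mm outside, 20 mm bore, 12 mm tall, 20 g, lying flat on the bench at the start (axis upright). The point is its centre (6 mm above its underside), z along its axis. It can be gripped from above across its outside. Either ring may lie at either of the two starting places.
- ring_b_center (a point): steel ring, same size as the brass one; the point is its centre, z along its axis.
- ring_tray: ring tray fixed to the bench: light wood block 62 x 112 x 18 mm (x, y, z) with two round pockets side by side along its y, 31 mm wide and 6 mm deep, at y = -26 and +26 mm. Origin at the centre of its underside; it is turned about the vertical.
- ring_tray_hole0 (a point): centre of one pocket's mouth, level with the tray's top face (18 mm above the bench). The pocket floor is 6 mm below, so a seated ring has its centre at this height and stands 6 mm proud. Either ring may go in either pocket.
- ring_tray_hole1 (a point): centre of the other pocket's mouth, the same.
- stick_stand: stand fixed to the bench: dark steel base plate 125 x 70 x 10 mm and an aluminium tube (31 mm outside, 23 mm bore, 80 mm deep) leaning 45 degrees, its mouth up and towards the stand's +x (away from the robot, turned up to 0.5 rad), the mouth's centre 7 mm along x and 83 mm up from the origin (on the bench under the tube). Drawn 80 mm along the tube, the stick is free.
- tube_floor (a point): middle of the inner floor of the tube, 50 mm behind the stand's origin (-x) and 26 mm above the bench.
- ring_stick: ring stick, 90 to 170 g, 175 mm long: steel taper (15 mm thick at the tip, 19 mm at 100 mm), then a round black handle 24 mm thick with brass bands, 100 to 175 mm from the tip. Origin at the tip, z from tip to handle end; mass centre 65 mm from the tip. At the start it leans 45 degrees, tip down in the tube with 4 mm of play, handle out; its turn about its axis means nothing.
- beeswax: lump of yellow beeswax 26 x 36 x 16 mm, loose on the bench, to be left alone; origin at the centre of its underside.
- ring_box: small blue ring box 55 x 52 x 40 mm, loose near the vise, to be left alone; origin at the centre of its underside.

How it is judged (in metres and radians):
On the way, in this order (a step that is already met when the one before it is completed fails the run):
1. both rings lie flat in the tray's pockets, one in each, let go, and the stick is still in its stand ((((horizontal distance between ring_a_center and ring_tray_hole0 below 0.006 m and z of ring_a_center in the frame of ring_tray_hole0 between -0.004 and 0.003 m and angle between the z axis of ring_a_center and the z axis of ring_tray_hole0, either way round below 0.12 rad) and (horizontal distance between ring_b_center and ring_tray_hole1 below 0.006 m and z of ring_b_center in the frame of ring_tray_hole1 between -0.004 and 0.003 m and angle between the z axis of ring_b_center and the z axis of ring_tray_hole1, either way round below 0.12 rad)) or ((horizontal distance between ring_a_center and ring_tray_hole1 below 0.006 m and z of ring_a_center in the frame of ring_tray_hole1 between -0.004 and 0.003 m and angle between the z axis of ring_a_center and the z axis of ring_tray_hole1, either way round below 0.12 rad) and (horizontal distance between ring_b_center and ring_tray_hole0 below 0.006 m and z of ring_b_center in the frame of ring_tray_hole0 between -0.004 and 0.003 m and angle between the z axis of ring_b_center and the z axis of ring_tray_hole0, either way round below 0.12 rad))) and distance between ring_stick and tube_floor below 0.02 m and contact force between the fingers and ring_tray below 0.2 N and height (world z) of the grasp point above 0.06 m), for 0.2 s.
2. the stick is drawn out of the tube, held in the fingers (distance between ring_stick and tube_floor above 0.082 m and contact force between ring_stick and stick_stand below 0.1 N and contact force between the fingers and ring_stick above 2 N), for 0.1 s.
At the end, for the whole second after the job is handed in: Both rings sit in the tray's pockets, one in each (centre within 6 mm of the pocket's, within 3 mm of full depth, flat to 7 degrees); the fingers hold the ring stick by its black handle, level to within 10 degrees, its tip more than 145 mm above the bench, still, touching the stand no more (all of step 2 and (((horizontal distance between ring_a_center and ring_tray_hole0 below 0.006 m and z of ring_a_center in the frame of ring_tray_hole0 between -0.004 and 0.003 m and angle between the z axis of ring_a_center and the z axis of ring_tray_hole0, either way round below 0.12 rad) and (horizontal distance between ring_b_center and ring_tray_hole1 below 0.006 m and z of ring_b_center in the frame of ring_tray_hole1 between -0.004 and 0.003 m and angle between the z axis of ring_b_center and the z axis of ring_tray_hole1, either way round below 0.12 rad)) or ((horizontal distance between ring_a_center and ring_tray_hole1 below 0.006 m and z of ring_a_center in the frame of ring_tray_hole1 between -0.004 and 0.003 m and angle between the z axis of ring_a_center and the z axis of ring_tray_hole1, either way round below 0.12 rad) and (horizontal distance between ring_b_center and ring_tray_hole0 below 0.006 m and z of ring_b_center in the frame of ring_tray_hole0 between -0.004 and 0.003 m and angle between the z axis of ring_b_center and the z axis of ring_tray_hole0, either way round below 0.12 rad))) and angle between ring_stick's own z axis and vertical between 1.4 and 1.745 rad and height (world z) of ring_stick above 0.145 m and z of the grasp point in the frame of ring_stick between 0.093 and 0.182 m and linear speed of ring_stick below 0.03 m/s and angular speed of ring_stick below 0.3 rad/s); the arm keeps its last pose, push and grip.
It fails at once if the beeswax is moved more than 30 mm (distance of beeswax from where it was at the start of the episode above 0.03 m).
It fails at once if the ring box is moved more than 30 mm (distance of ring_box from where it was at the start of the episode above 0.03 m).
It also fails if it takes over 54 s, if anything falls off the work surface, if the arm or the gripper's body presses on something with over 40 N, if the wrist force passes 120 N, or if a joint passes its speed limit or range.

### The arm

A 6-joint arm with a two-finger parallel gripper is mounted at the origin on a cart in front of the work surface, level with it; the furniture and walls round the work are solid. World frame = base frame: x ahead of the robot, y to its left, z up, the work surface at z = 0. Lengths are in mm, angles in rad, forces in N, time in s.
With the tool pointing down it reaches from about 275 to 750 mm from the base axis. Payload 10.2 kg.
Tool frame: the origin (TCP) lies at the very end of the fingers, on their centre line; the grasp point (between the pads) lies 19 mm behind it (ctrl.hold_point_z is the distance from the TCP to the grasp point, in mm); z points along the fingers, y is the direction in which the jaws open and shut (so a half turn about z gives the same grasp; the last joint's range is limited). The gripper opens to 85 mm and grips with 20 to 120 N. Pads are 22 mm wide; open, the fingers measure 114 mm over their backs; the gripper's body (76 mm by 85 mm) begins 54 mm behind the grasp point. The pads swing forward as they close: fully open they stand 13 mm farther back than shut.
Start: joints at [0.882, 0.313, 1.498, -0, 1.331, -0.223], TCP at [235.81, 469.068, 231.294] pointing down, gripper open.
Joint ranges: [-2.94, 2.94], [-0.97, 2.17], [0.19, 2.56], [-1.23, 4.37], [0.02, 3.11], [-2.88, 2.88]. Speed limits (rad/s): [2.39, 2.39, 3.01, 3.14, 3.14, 3.14].

### API

Orientations are given as a unit quaternion [w, x, y, z].
In Python, from rig import readout, cams, workorder, spotter, ctrl gives the robot as it stands.
- The arm moves only by the tool step_arm, never from a script. Its argument "plan" is text: rows parted by semicolons, each of 5 numbers parted by spaces: the shift along the tool's x, y, z in cm, then the turn about the tool's z in degrees, then the opening in per cent of the stroke, from 0 (shut) to 100 (fully open). In form: x y z twist gripper; .... A call has 1 to 10 rows; each row is the pose to reach, as a shift and turn from the pose commanded when the call began, along the tool's axes at that moment; what a row does not reach only later rows make up. A row lasts 1/10 s, in which the tool goes at most 50 mm and 8.59 degrees, less where a joint would pass 70% of its speed; a pose out of reach is approached as far as the arm can. A call with a gripper value outside its range is refused whole. The fingers move at their own pace and stop on an object; "grip_force" is the grip in N (left out, the last holds). Time passes only in rows, so rows that repeat a pose let the fingers close. It gives the time, the measured TCP pose, the force and the opening at its end, in the units of the state.
- readout.sense(): the state, without advancing time (a new reading comes with each control period).
- cams.capture(name): name is "scene" or "side" or "wrist"; returns (picture, depth): 384x512x3 uint8, red, green, blue; 384x512 float32, mm along the optical axis (not along the pixel's ray), 0 where there is no reading.
- cams.camera_info(name): a dict with "vfov" (degrees; the focal length in pixels is half the picture's height over the tangent of half this angle, whatever the lens; pixels are square), "cx", "cy" (the principal point, pixels), "k1" (the pictures are not rectified: a ray, as slopes to the right and down, at radius r is drawn at 1 + k1 r^2 times it, then the intrinsics apply), "rvec" (rotation vector, rad) and "tvec" (3), from world to camera coordinates, as OpenCV has them. Camera axes: x right, y down, z forward; pixel columns grow to the right and rows downward; lengths in mm; the calibration is good to about 2 mm. A picture is of the moment at which its call begins: read the wrist's pose just before it. camera_info takes no time and is no camera call; for the wrist camera it gives the pose at the moment of the call.
- workorder.finish_job(): hands the job in, once; it reports no verdict.
Trained networks look in the newest picture that a camera, given by its name, has taken for a name from the list of things; names that differ only in an ending like _2 or _b are one class to them, and where a whole thing is asked for, a point or a joint stands for the part that bears it (a point fixed in the world has none). Each returns a list of dicts, best first, with "conf" (0 to 1); they miss things now and then, are a little off and sometimes report something else, mostly with a low value. They report only what shows in the picture. A call takes as long as a camera call.
- spotter.regions_of(camera, target): "pixels" (384x512 bool, what is visible of it) and "extent" ([centre column, centre row, width, height] in pixels, round what is visible of it).
The state is a dict: "time_s": time; "joints": joint angles; "dq": joint speeds; "tau": joint torques, N m; "eef_pos": TCP position; "ee_rot": TCP orientation; "force": force on the tool from outside, world axes, zero at the start; "wrist_torque": the same for the moment, N m; "grip_width": opening from 0.0 (shut) to 1.0 (fully open).
Only numpy, scipy, OpenCV 4.12 (cv2) and the standard library are available. Lean on these libraries where they do the work, as an engineer would, in place of code of your own. Each camera call takes 0.05 s, during which the arm holds its last target. There are 200 camera calls.

## Working session

There is one attempt and no reset: what is moved stays moved. The work goes in short steps, Python scripts to look and compute and a tool call to move; the robot and the scene stay as the last step left them, time stands still between calls to the robot, and variables do not carry over. Pictures are saved under pics/ and viewed, about 8 in all and at most 12, crops included, and the job is handed in when it is done.

Besides the shell and the picture viewer there is one more tool, called in YAML: its name, and indented under it one key for each argument. step_arm: Moves the arm, as the interface text tells. Its arguments: {"type":"object","properties":{"plan":{"type":"string"},"grip_force":{"type":"number"}},"required":["plan"]}

```bash
mkdir -p pics; cat > h.py <<'E'
import numpy as np, cv2
from rig import readout, cams, workorder, spotter, ctrl
def intr(ci):
    f=192/np.tan(np.radians(ci['vfov'])/2); return f,ci['cx'],ci['cy'],ci['k1']
def cap(name,fn=None):
    ci=cams.camera_info(name); p,d=cams.capture(name)
    if fn: cv2.imwrite(f'pics/{fn}.png',p[:,:,::-1])
    return ci,p,d
def slopes(ci,u,v):
    f,cx,cy,k=intr(ci); x=(np.asarray(u,float)-cx)/f; y=(np.asarray(v,float)-cy)/f
    a,b=x.copy(),y.copy()
    for _ in range(20):
        s=1+k*(a*a+b*b); a,b=x/s,y/s
    return a,b
def w3(ci,u,v,z):   # pixels+depth -> world
    a,b=slopes(ci,u,v); P=np.stack([a*z,b*z,z+0*a],-1)
    R=cv2.Rodrigues(np.array(ci['rvec'],float))[0]; return (P-np.array(ci['tvec']).ravel())@R
def onplane(ci,u,v,h): # pixel ray at world height h
    a,b=slopes(ci,u,v); R=cv2.Rodrigues(np.array(ci['rvec'],float))[0]; t=np.array(ci['tvec']).ravel()
    c=-R.T@t; d=np.stack([a,b,1+0*a],-1)@R
    return c+d*((h-c[2])/d[...,2])[...,None]
E
cat > a.py <<'E'
from h import *
s=readout.sense(); print(s); print(ctrl.hold_point_z)
ims=[]
for n in ['scene','side','wrist']:
    ci,p,d=cap(n); ims.append(p); print(n,ci['vfov'],ci['k1'],ci['tvec'])
    for t in ['ring_a_center','ring_b_center','ring_tray','stick_stand','ring_stick','beeswax','ring_box']:
        for r in spotter.regions_of(n,t)[:3]:
            m=r['pixels']; v,u=np.nonzero(m&(d>0))
            if len(u)==0: print(n,t,'nodepth',r['extent']);continue
            P=w3(ci,u,v,d[v,u].astype(float))
            print(n,t,round(r['conf'],2),np.round(r['extent']),len(u),'med',np.round(np.median(P,0)),'lo',np.round(np.percentile(P,3,0)),'hi',np.round(np.percentile(P,97,0)))
im=np.vstack([np.hstack(ims[:2])])
cv2.imwrite('pics/p1.png',cv2.resize(im,(800,300))[:,:,::-1]);cv2.imwrite('pics/scene.png',ims[0][:,:,::-1])
cv2.imwrite('pics/side.png',ims[1][:,:,::-1]);cv2.imwrite('pics/w0.png',ims[2][:,:,::-1])
E
python3 a.py
```

```text
{'time_s': 0.0, 'joints': array([ 8.81563622e-01,  3.13449286e-01,  1.49846544e+00, -4.59930441e-07,
        1.33100949e+00, -2.23403179e-01]), 'dq': array([ 0.00090703, -0.00010854, -0.00062028, -0.00122577,  0.00049708,
       -0.0003442 ]), 'tau': array([ 4.17023584e-04, -4.12261069e+01, -2.59742171e+01, -1.57559180e-04,
        4.15664210e-03, -1.34312304e-04]), 'eef_pos': array([235.6474599 , 468.84083671, 230.72477333]), 'ee_rot': array([-2.93173110e-04,  2.30814454e-01,  9.72997556e-01, -5.97757440e-04]), 'force': array([-0.01953413,  0.05448334, -0.22255603]), 'wrist_torque': array([ 0.06683151, -0.04575373,  0.02927025]), 'grip_width': 1.0020642792515473}
18.700000000000003
scene 47.93400204314339 0.005156690926370624 [-364.75682165  295.58788479  780.09393778]
scene ring_a_center 0.64 [262. 172.  10.   7.] 74 med [615.  67.   8.] lo [601.  53.  -1.] hi [625.  77.  14.]
scene ring_a_center 0.31 [354. 230.  31.  49.] 568 med [ 518. -275.  125.] lo [ 486. -284.   90.] hi [ 547. -263.  155.]
scene ring_tray 0.59 [202. 158.  45.  31.] 836 med [544. 211.  17.] lo [506. 161.   1.]
[... 934 characters left out ...]
 [621. -51.   9.] lo [614. -63.   3.] hi [636. -34.  13.]
side ring_tray 0.76 [221. 188.  28.  21.] 364 med [556. 190.  15.] lo [526. 157.   2.] hi [593. 262.  19.]
side stick_stand 0.56 [273. 255.  72.  55.] 2066 med [ 462. -283.   15.] lo [ 410. -305.    0.] hi [ 528. -219.   83.]
side ring_stick 0.79 [297. 214.  32.  39.] 496 med [ 519. -280.  120.] lo [ 488. -286.   86.] hi [ 550. -270.  152.]
side beeswax 0.58 [252. 223.  10.   9.] 117 med [516. -75.  14.] lo [505. -87.   4.] hi [532. -58.  17.]
side ring_box 0.67 [213. 226.  34.  19.] 633 med [418. -81.  30.] lo [395. -94.   6.] hi [453. -43.  41.]
wrist 68.17831296332483 -0.05093267692008857 [-526.28653071  -37.78698405  379.30808358]
```

View pics/scene.png

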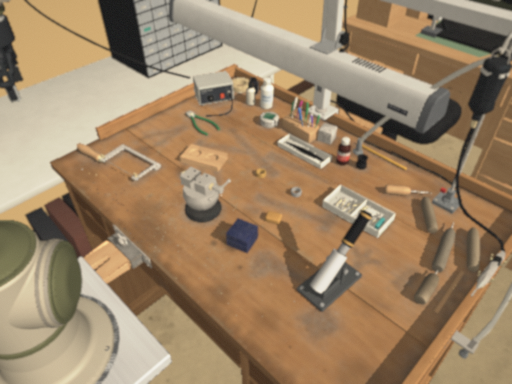

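View pics/side.png

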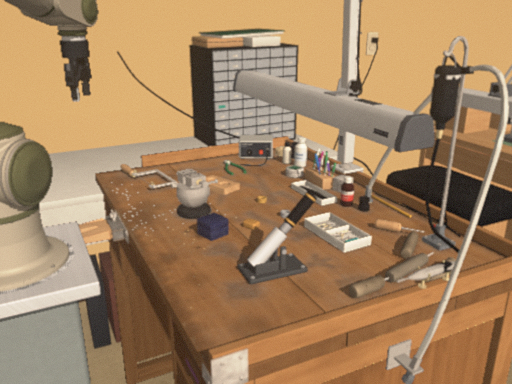

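```bash
cat > b.py <<'E'
from h import *
H={}
for n in ['scene','side']:
    ci,p,d=cap(n); v,u=np.nonzero(d>0); P=w3(ci,u,v,d[v,u].astype(float))
    ok=(P[:,0]>250)&(P[:,0]<850)&(abs(P[:,1])<450)
    for x,y,z in P[ok]:
        if z>600: continue
        k=(int(x//40),int((y+480)//40)); H.setdefault(k,[]).append(z)
print('cols y:',[j*40-460 for j in range(1,24)])
for i in range(6,22):
    print(i*40+20,' '.join('%4d'%np.percentile(H[(i,j)],98) if (i,j) in H else '   .' for j in range(1,24)))
E
python3 b.py
```

```text
cols y: [-420, -380, -340, -300, -260, -220, -180, -140, -100, -60, -20, 20, 60, 100, 140, 180, 220, 260, 300, 340, 380, 420, 460]
260    1    2    2    2    2    2    2    2    2    2    2    2    2    2    2    2    2    2    2    2  498  501  435
300    2    2    2    2    2    2    2    2    2    2    2    2    2    2    2    2    2    3    2    2    2  503  497
340    2    2    2    2    2    2    2    2    2    2    2    2    2    2    2    2    2    2    2    3   20   23   23
380    2    2    2    2    2    2    2    2    2   41    2   40   78  100    2    2    2   24   17   16   15   17    2
420    2    2    2   39   53   11    2    2   41   42   41  100  107  107   95    2    2   15   17   16   16   17    1
460    2    2    2   81   92   10    2    2   38   41   40   98  105  104 -823    1    2    8   15    3    3    2    2
500    2    2    2  117  128    3    2    2   15   17    2    2    2    2    1    2   19   20    2    3    2    2    3
540   26    2    2  152  155    2    2    2   14   17    2    2    2    2   17   19   20   20   16    2    2    2    2
580   28    2    
[... 234 characters left out ...]
    2    2   22   21   20   22   17    2    2    2    2    2    2    2    2    2    8    9    9   11    3
700   25   27    2    2   22   22   22   22   21    2    2    2    2    2    3    2    2    2    3    8    6   65   59
740   76   79   25    2    2    2    2    3    2    2   16   16   16   16    3    2    2    2    2    7   31   69   70
780   77  112  385  382  248  249  244  243  242  242  243  244  245  244  244  244  245  245  246  245  244  242  245
820  375    2  432  400  270  271  269  269  269  269  270  269  272  272  269  269  269  269  269  269  269  269  269
860  383  387  418  390  320  299  270  269  270  270  270  269  272  273  269  270  270  270  269  269  269  270  270
```

step_arm:
  plan: "-39 -24 -7 0 100;-39 -24 -7 0 100;-39 -24 -7 0 100;-39 -24 -7 0 100;-39 -24 -7 0 100;-39 -24 -7 0 100;-39 -24 -7 0 100;-39 -24 -7 0 100;-39 -24 -7 0 100;-39 -24 -7 0 100"

```text
time_s: 2.3
eef_pos: [478.3, 75.9, 301.6]
ee_rot: [0.001, 0.233, 0.973, -0.0]
force: [-1.4, 0.4, -0.8]
grip_width: 1.002
```

```bash
cat > c.py <<'E'
import sys
from h import *
fn=sys.argv[1]; ts=sys.argv[2:]
s=readout.sense(); print(s['time_s'],np.round(s['eef_pos'],1),np.round(s['ee_rot'],4),np.round(s['force'],1),round(s['grip_width'],3),np.round(s['joints'],2))
ci,p,d=cap('wrist',fn); R=cv2.Rodrigues(np.array(ci['rvec'],float))[0]; print('cam',np.round(-R.T@np.array(ci['tvec']).ravel()))
for t in ts:
    for r in spotter.regions_of('wrist',t)[:3]:
        m=r['pixels']; v,u=np.nonzero(m&(d>0))
        if len(u)==0: continue
        P=w3(ci,u,v,d[v,u].astype(float))
        print(t,round(r['conf'],2),np.round(r['extent']),len(u),'col',np.round(p[m].mean(0)),'mid',np.round((np.percentile(P,2,0)+np.percentile(P,98,0))/2,1),'lo',np.round(np.percentile(P,2,0)),'hi',np.round(np.percentile(P,98,0)))
E
python3 c.py w1 ring_a_center ring_tray beeswax ring_tray_hole0
```

```text
2.3 [478.3  75.9 301.6] [ 5.000e-04  2.328e-01  9.725e-01 -3.000e-04] [-1.4  0.4 -0.8] 1.002 [-0.08  0.18  1.49 -0.    1.48 -1.19]
cam [413. 111. 444.]
ring_a_center 0.68 [293. 230.  12.  19.] 109 col [145. 114.  70.] mid [614.9  66.4   6.7] lo [603.  56.   0.] hi [627.  77.  13.]
ring_a_center 0.58 [ 85. 239.  71.  77.] 3419 col [94. 89. 83.] mid [ 468.3 -265.3   44.6] lo [ 409. -299.    2.] hi [ 527. -232.   87.]
ring_tray 0.57 [369. 156.  79.  79.] 3237 col [190. 156. 116.] mid [549.9 219.6   9.9] lo [508. 166.   0.] hi [592. 273.  20.]
beeswax 0.72 [198. 218.  26.  22.] 371 col [171. 132.  82.] mid [520.2 -65.5   8.7] lo [504. -83.  -0.] hi [537. -48.  17.]
ring_tray_hole0 0.61 [164. 166.  52.  55.] 1663 col [71. 65. 79.] mid [423.9 -60.5  20.7] lo [394. -90.  -0.] hi [454. -31.  42.]
ring_tray_hole0 0.55 [370. 155.  82.  78.] 3140 col [191. 156. 116.] mid [549.3 219.2  11.9] lo [508. 165.   4.] hi [591. 274.  20.]
```

View pics/w1.png

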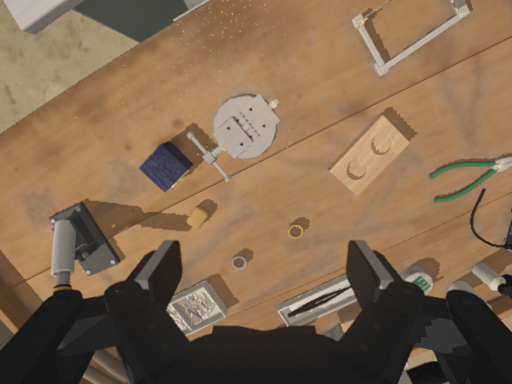

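```bash
cat > m.py <<'E'
from h import *
import sys
ci,p,d=cap('wrist'); v,u=np.nonzero(d>0); P=w3(ci,u,v,d[v,u].astype(float)); 
def box(x0,x1,y0,y1,z0,z1): return (P[:,0]>x0)&(P[:,0]<x1)&(P[:,1]>y0)&(P[:,1]<y1)&(P[:,2]>z0)&(P[:,2]<z1)
bz=box(560,600,0,150,-20,6); print('bench z',np.median(P[bz,2]),P[bz,2].std())
def ring(x,y):
    m=box(x-22,x+22,y-22,y+22,9,18)
    if m.sum()<8: print('ring few',m.sum());return
    Q=P[m]; (c,r)=cv2.minEnclosingCircle(Q[:,:2].astype(np.float32)); 
    A=np.c_[2*Q[:,:2],np.ones(len(Q))]; s=np.linalg.lstsq(A,(Q[:,:2]**2).sum(1),rcond=None)[0]
    print('ring',m.sum(),np.round(c,1),round(r,1),'lsq',np.round(s[:2],1),round(np.sqrt(s[2]+s[:2]@s[:2]),1),'z',np.round(np.percentile(Q[:,2],[20,50,80]),1))
ring(615,66);ring(625,-48)
m=box(490,610,150,290,15,24); Q=P[m]; rc=cv2.minAreaRect(Q[:,:2].astype(np.float32)); print('tray',rc,np.median(Q[:,2]))
c=np.array(rc[0]); b=cv2.boxPoints(rc); e=[b[1]-b[0],b[2]-b[1]]; L=max(e,key=np.linalg.norm); L=L/np.linalg.norm(L)
for s in (-26,26):
    k=c+s*L; near=np.linalg.norm(P[:,:2]-k,axis=1)<22; fl=near&(P[:,2]<15.5)&(P[:,2]>7)
    cc,r=cv2.minEnclosingCircle(P[fl,:2].astype(np.float32)); print('pocket',np.round(k,1),'floor',fl.sum(),np.round(P[fl].mean(0),1),np.round(cc,1),round(r,1))
print('L',L,np.degrees(np.arctan2(L[1],L[0])))
E
python3 m.py
```

```text
bench z -0.27852854674034905 0.8111672214313496
ring 86 [615.5  66.6] 13.1 lsq [615.1  66.7] 11.4 z [10.9 11.7 12.4]
ring 81 [625.  -46.3] 13.1 lsq [624.5 -46. ] 11.4 z [10.9 11.8 12.6]
tray ((551.2203369140625, 220.00344848632812), (63.612342834472656, 112.1058120727539), 22.862232208251953) 17.870296489614276
pocket [541.1 244. ] floor 312 [542.8 245.3  11.9] [542.5 245.2] 15.3
pocket [561.3 196. ] floor 301 [562.8 197.3  12.1] [563.1 194.5] 18.0
L [ 0.38851616 -0.9214419 ] -67.1378
```

step_arm:
  plan: "-12.6 5.4 22 0 60;-12.6 5.4 22 0 60;-12.6 5.4 22 0 60;-12.6 5.4 22 0 60;-12.6 5.4 22 0 60;-12.6 5.4 22 0 60;-12.6 5.4 22 0 60"

```text
time_s: 3.3
eef_pos: [612.6, 72.2, 80.3]
ee_rot: [-0.001, 0.23, 0.973, -0.0]
force: [0.0, 0.2, -0.2]
grip_width: 0.605
```

```bash
python3 c.py w2 ring_a_center; python3 m.py
```

```text
3.3 [612.6  72.2  80.3] [-1.300e-03  2.301e-01  9.732e-01 -2.000e-04] [ 0.   0.2 -0.2] 0.605 [-0.07  0.66  1.38  0.    1.11 -1.18]
cam [548. 106. 223.]
ring_a_center 0.77 [257. 207.  30.  32.] 515 col [158. 127.  78.] mid [615.2  67.3   6.7] lo [603.  56.   0.] hi [627.  79.  13.]
bench z -0.277388343011692 0.6528420929623773
ring 349 [615.5  66.5] 13.0 lsq [615.3  66.8] 11.3 z [11.  11.6 12.2]
ring 301 [624.5 -45.8] 13.3 lsq [624.4 -45.1] 11.3 z [10.6 11.7 12.3]
tray ((551.8529052734375, 220.18621826171875), (62.91968536376953, 113.11650085449219), 21.973155975341797) 17.91804602168525
pocket [542.1 244.3] floor 1032 [546.4 244.8  12.1] [543.6 245.8] 15.6
pocket [561.6 196.1] floor 1604 [561.7 197.6  12.1] [562.  196.4] 16.1
L [ 0.37417257 -0.9273591 ] -68.02682
```

View pics/w2.png

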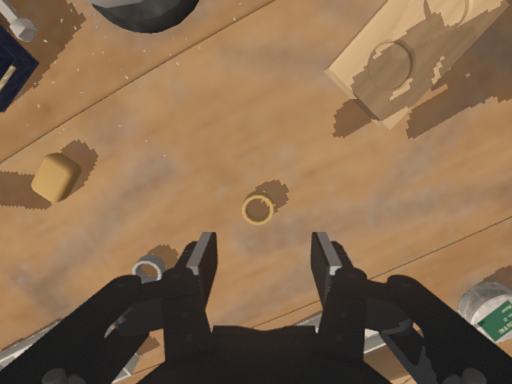

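```bash
cat > s.py <<'E'
import sys
from h import *
from scipy.spatial.transform import Rotation as Ro
s=readout.sense(); q=s['ee_rot']; R=Ro.from_quat([q[1],q[2],q[3],q[0]]); print(s['time_s'],np.round(s['eef_pos'],1),np.round(R.as_matrix(),3).tolist(),np.round(s['force'],1),round(s['grip_width'],3))
for a in sys.argv[1:]:
    t=np.array(eval(a)); print(a,'tool cm',np.round(R.inv().apply(t-s['eef_pos'])/10,2))
E
python3 s.py 615.4,66.7,5 542.2,244.6,60 562,196.7,60
```

```text
3.45 [613.6  71.7  83.9] [[-0.894, 0.448, 0.004], [0.448, 0.894, -0.0], [-0.003, 0.001, -1.0]] [ 0.4 -0.4 -0. ] 0.599
615.4,66.7,5 tool cm [-0.36 -0.38  7.89]
542.2,244.6,60 tool cm [14.14 12.25  2.36]
562,196.7,60 tool cm [10.22  8.85  2.37]
```

step_arm:
  plan: "-0.39 -0.3 4 0 60;-0.39 -0.3 6.5 0 60;-0.39 -0.3 7.6 0 60;-0.39 -0.3 7.6 0 60;-0.39 -0.3 7.6 0 20;-0.39 -0.3 7.6 0 20;-0.39 -0.3 7.6 0 20;-0.39 -0.3 7.6 0 20;-0.39 -0.3 7.6 0 20"
  grip_force: 25

```text
time_s: 4.35
eef_pos: [616.5, 66.7, 7.5]
ee_rot: [0.002, 0.231, 0.973, 0.0]
force: [-1.0, 1.0, 7.0]
grip_width: 0.278
```

```bash
python3 s.py
```

```text
4.35 [616.5  66.7   7.5] [[-0.894, 0.449, 0.003], [0.449, 0.894, -0.0], [-0.003, 0.001, -1.0]] [-1.  1.  7.] 0.278
```

step_arm:
  plan: "0 0 0 0 20;0 0 0 0 20;0 0 -3 0 20;0 0 -6 0 20;0 0 -6 0 20"

```text
time_s: 4.85
eef_pos: [617.9, 66.6, 70.6]
ee_rot: [0.004, 0.231, 0.973, 0.001]
force: [-0.1, -0.1, -0.1]
grip_width: 0.28
```

```bash
python3 s.py; python3 c.py w3 ring_a_center
```

```text
4.85 [617.9  66.6  70.6] [[-0.893, 0.449, 0.009], [0.449, 0.894, -0.001], [-0.008, 0.003, -1.0]] [-0.1 -0.1 -0.1] 0.28
4.85 [617.9  66.6  70.6] [4.500e-03 2.307e-01 9.730e-01 7.000e-04] [-0.1 -0.1 -0.1] 0.28 [-0.08  0.67  1.38  0.    1.08 -1.19]
cam [552. 101. 213.]
ring_a_center 0.66 [262. 241.  41.  47.] 1339 col [141. 112.  69.] mid [625.6  66.   37.7] lo [605.  52.  -0.] hi [646.  80.  76.]
ring_a_center 0.61 [144. 265.  33.  32.] 564 col [120. 111. 103.] mid [622.2 -45.1   6.4] lo [612. -57.  -0.] hi [632. -33.  13.]
```

View pics/w3.png

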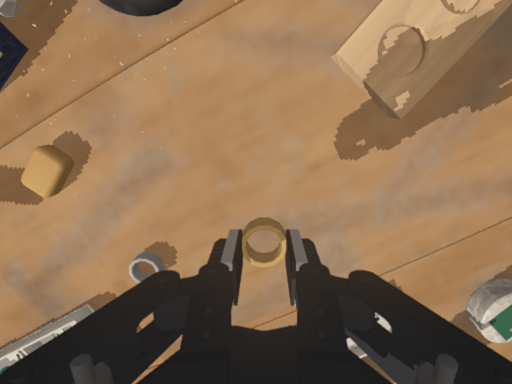

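```bash
cat > held.py <<'E'
from h import *
s=readout.sense(); e=s['eef_pos']; ci,p,d=cap('wrist'); v,u=np.nonzero(d>0); P=w3(ci,u,v,d[v,u].astype(float))
c=p[v,u].astype(int); brass=(c[:,0]-c[:,2]>35)|(np.ptp(c,axis=1)<40)
m=(np.linalg.norm(P[:,:2]-e[:2],axis=1)<22)&(P[:,2]>e[2]-12)&(P[:,2]<e[2]+18)&((c[:,0]-c[:,2])>30)
Q=P[m]; print('eef',np.round(e,1),m.sum(),'z pct',np.round(np.percentile(Q[:,2],[2,50,98]),1)); t=Q[Q[:,2]>np.percentile(Q[:,2],98)-3]
cc,r=cv2.minEnclosingCircle(t[:,:2].astype(np.float32)); print('top circle',np.round(cc,1),round(r,1),len(t))
E
python3 held.py
```

```text
eef [615.8  66.7  66.4] 1365 z pct [59.4 69.4 73.9]
top circle [614.8  64.1] 19.3 187
```

step_arm:
  plan: "10.6 9.2 0 0 20;10.6 9.2 0 0 20;10.6 9.2 0 0 20;10.6 9.2 2 0 20;10.6 9.2 3 0 20;10.6 9.2 3 0 20;10.6 9.2 3 0 20"

```text
time_s: 5.7
eef_pos: [562.4, 195.7, 35.1]
ee_rot: [-0.0, 0.231, 0.973, -0.0]
force: [0.1, -0.5, -0.1]
grip_width: 0.276
```

```bash
python3 c.py w4 ring_a_center; python3 held.py; python3 m.py; python3 -c "
import cv2;i=cv2.imread('pics/w4.png');cv2.imwrite('pics/w4c.png',cv2.resize(i[100:340,130:450],None,fx=2.3,fy=2.3,interpolation=cv2.INTER_CUBIC))"
```

```text
5.7 [562.4 195.7  35.1] [-3.000e-04  2.314e-01  9.729e-01 -1.000e-04] [ 0.1 -0.5 -0.1] 0.276 [ 0.14  0.68  1.48 -0.    0.98 -0.97]
cam [497. 230. 178.]
ring_a_center 0.6 [265. 242.  40.  46.] 1289 col [144. 114.  71.] mid [562.  197.3  28.5] lo [550. 185.  17.] hi [574. 209.  40.]
eef [562.7 195.9  35.8] 1379 z pct [29.2 39.  44.5]
top circle [562.9 191.9] 19.4 66
bench z -0.24516553383488865 0.5507299183837717
ring few 0
ring few 0
tray ((551.818359375, 220.10647583007812), (62.6905517578125, 112.69393920898438), 22.069108963012695) 17.925305144748265
pocket [542.  244.2] floor 2138 [542.6 244.8  12.1] [542.5 244.1] 16.1
pocket [561.6 196. ] floor 1121 [562.4 195.7  12.1] [562.2 195.9] 15.7
L [ 0.37572485 -0.9267313 ] -67.93088
```

View pics/w4c.png

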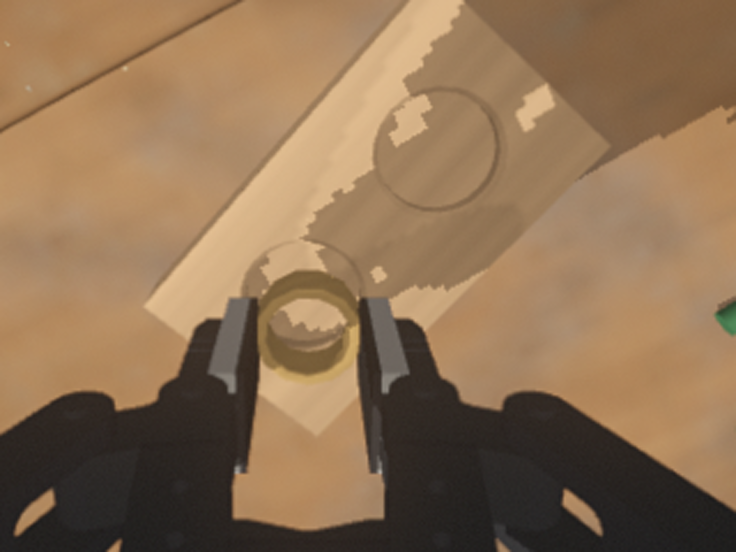

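step_arm:
  plan: "-0.04 -0.08 0.5 0 20;-0.04 -0.08 1.2 0 20;-0.04 -0.08 1.6 0 20;-0.04 -0.08 1.75 0 20;-0.04 -0.08 1.75 0 20;-0.04 -0.08 1.75 0 40;-0.04 -0.08 1.75 0 48;-0.04 -0.08 1.75 0 48"

```text
time_s: 6.7
eef_pos: [561.9, 195.6, 17.3]
ee_rot: [-0.0, 0.231, 0.973, -0.0]
force: [0.9, 0.2, -0.4]
grip_width: 0.481
```

step_arm:
  plan: "0 0 -3 0 48;0 0 -8 0 60;0 0 -8 0 60;0 0 -8 0 60"

```text
time_s: 7.1
eef_pos: [562.4, 195.7, 98.4]
ee_rot: [0.001, 0.231, 0.973, 0.0]
force: [-0.3, 0.0, -0.7]
grip_width: 0.598
```

```bash
cat > chk.py <<'E'
from h import *
s=readout.sense(); print(s['time_s'],np.round(s['eef_pos'],1),s['force'])
ci,p,d=cap('wrist'); v,u=np.nonzero(d>0); P=w3(ci,u,v,d[v,u].astype(float))
for k in ([542.2,244.4],[562,196.0]):
    n=(np.linalg.norm(P[:,:2]-k,axis=1)<20)
    r=n&(P[:,2]>20.5)&(P[:,2]<35); f=n&(P[:,2]<15.5)
    print(k,'ringpts',r.sum(),'floor',f.sum())
    if r.sum()>20:
        Q=P[r]; print(np.round(cv2.minEnclosingCircle(Q[:,:2].astype(np.float32)),1) if 0 else cv2.minEnclosingCircle(Q[:,:2].astype(np.float32)),'z',np.round(np.percentile(Q[:,2],[10,50,90]),1)); A=np.c_[Q[:,:2]-Q[:,:2].mean(0),np.ones(len(Q))]; print('plane',np.linalg.lstsq(A,Q[:,2],rcond=None)[0])
E
python3 chk.py; python3 m.py | grep ring
```

```text
7.1 [562.4 195.7  98.4] [-0.25561784  0.0197917  -0.66305502]
[542.2, 244.4] ringpts 0 floor 1174
[562, 196.0] ringpts 351 floor 567
((561.61328125, 196.91880798339844), 12.941872596740723) z [22.  23.7 24.6]
plane [ 2.95725207e-03 -2.24137912e-03  2.35340648e+01]
ring few 0
ring few 0
```

step_arm:
  plan: "-16.4 -18.8 0 0 60;-16.4 -18.8 0 0 60;-16.4 -18.8 0 0 60;-16.4 -18.8 0 0 60;-16.4 -18.8 0 0 60;-16.4 -18.8 3 0 60;-16.4 -18.8 3 0 60;-16.4 -18.8 3 0 60"

```text
time_s: 8.0
eef_pos: [623.4, -45.2, 66.9]
ee_rot: [-0.001, 0.231, 0.973, 0.0]
force: [-0.3, 0.3, -0.3]
grip_width: 0.601
```

```bash
python3 m.py | grep ring; python3 s.py
```

```text
ring few 0
ring 400 [624.7 -45.6] 13.0 lsq [624.4 -45.7] 11.3 z [11.1 11.7 12.3]
8.05 [624.  -45.1  68. ] [[-0.894, 0.448, -0.001], [0.448, 0.894, 0.0], [0.001, -0.0, -1.0]] [-0.  -0.1 -0.2] 0.597
  return _methods._mean(a, axis=axis, dtype=dtype,
  ret = ret.dtype.type(ret / rcount)
m.py:14: RuntimeWarning: invalid value encountered in divide
  c=np.array(rc[0]); b=cv2.boxPoints(rc); e=[b[1]-b[0],b[2]-b[1]]; L=max(e,key=np.linalg.norm); L=L/np.linalg.norm(L)
m.py:17: RuntimeWarning: Mean of empty slice.
  cc,r=cv2.minEnclosingCircle(P[fl,:2].astype(np.float32)); print('pocket',np.round(k,1),'floor',fl.sum(),np.round(P[fl].mean(0),1),np.round(cc,1),round(r,1))
  ret = um.true_divide(
```

step_arm:
  plan: "-0.03 0.05 3 0 60;-0.03 0.05 5.5 0 60;-0.03 0.05 6.3 0 60;-0.03 0.05 6.3 0 60;-0.03 0.05 6.3 0 20;-0.03 0.05 6.3 0 20;-0.03 0.05 6.3 0 20;-0.03 0.05 6.3 0 20;-0.03 0.05 6.3 0 20"

```text
time_s: 8.95
eef_pos: [625.5, -45.7, 6.6]
ee_rot: [0.001, 0.231, 0.973, 0.0]
force: [-1.3, 1.5, 6.6]
grip_width: 0.282
```

step_arm:
  plan: "0 0 0 0 20;0 0 0 0 20;0 0 -3 0 20;0 0 -6 0 20;0 0 -6 0 20"

```text
time_s: 9.45
eef_pos: [627.0, -46.3, 69.8]
ee_rot: [0.004, 0.231, 0.973, -0.0]
force: [-0.1, -0.9, -0.6]
grip_width: 0.281
```

step_arm:
  plan: "20.4 22.2 0 0 20;20.4 22.2 0 0 20;20.4 22.2 0 0 20;20.4 22.2 0 0 20;20.4 22.2 0 0 20;20.4 22.2 0 0 20;20.4 22.2 0 0 20;20.4 22.2 3 0 20;20.4 22.2 3 0 20;20.4 22.2 3 0 20"

```text
time_s: 10.45
eef_pos: [542.1, 243.8, 34.9]
ee_rot: [-0.0, 0.231, 0.973, -0.0]
force: [0.9, -0.2, 0.4]
grip_width: 0.277
```

```bash
python3 c.py w5 ring_b_center; python3 m.py 2>/dev/null| grep -E "tray|pocket"; python3 -c "
import cv2;i=cv2.imread('pics/w5.png');cv2.imwrite('pics/w5c.png',cv2.resize(i[100:340,130:450],None,fx=2.3,fy=2.3,interpolation=cv2.INTER_CUBIC))"
```

```text
10.45 [542.1 243.8  34.9] [-4.000e-04  2.311e-01  9.729e-01 -2.000e-04] [ 0.9 -0.2  0.4] 0.277 [ 0.23  0.68  1.48 -0.    0.98 -0.88]
cam [477. 278. 178.]
ring_b_center 0.64 [266. 241.  44.  49.] 1238 col [129. 119. 109.] mid [541.5 245.6  34.9] lo [529. 234.  29.] hi [554. 258.  41.]
tray ((549.1227416992188, 226.53140258789062), (62.486305236816406, 98.60252380371094), 22.120542526245117) 17.94541483749548
pocket [539.3 250.6] floor 1106 [542.6 244.1  12.2] [542.3 243.9] 15.8
pocket [558.9 202.4] floor 86 [550.5 190.3  12.3] [551.3 191.2] 8.3
```

View pics/w5c.png

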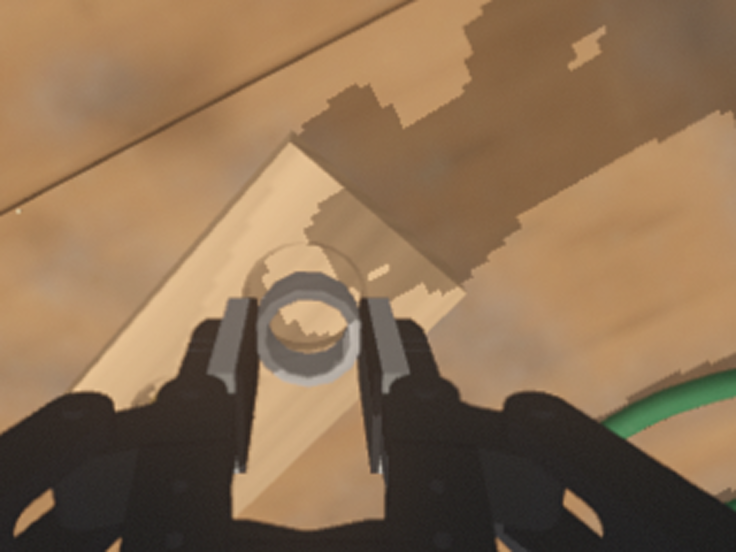

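step_arm:
  plan: "-0.04 -0.04 0.5 0 20;-0.04 -0.04 1.2 0 20;-0.04 -0.04 1.6 0 20;-0.04 -0.04 1.7 0 20;-0.04 -0.04 1.7 0 20;-0.04 -0.04 1.7 0 40;-0.04 -0.04 1.7 0 48;-0.04 -0.04 1.7 0 48"

```text
time_s: 11.4
eef_pos: [542.1, 243.7, 17.5]
ee_rot: [-0.0, 0.231, 0.973, -0.0]
force: [-0.1, -0.3, -0.3]
grip_width: 0.479
```

step_arm:
  plan: "0 0 -3 0 48;0 0 -8 0 60;0 0 -13 0 60;0 0 -14 0 60;0 0 -14 0 60"

```text
time_s: 11.9
eef_pos: [542.9, 243.9, 159.3]
ee_rot: [0.002, 0.231, 0.973, 0.001]
force: [-0.3, 0.3, -0.9]
grip_width: 0.603
```

```bash
python3 chk.py
```

```text
11.9 [542.9 243.9 159.3] [-0.26079155  0.30364309 -0.8887172 ]
[542.2, 244.4] ringpts 225 floor 404
((542.0012817382812, 244.92828369140625), 12.970749855041504) z [21.9 23.7 24.6]
plane [-2.37090265e-03  7.02765286e-03  2.35134629e+01]
[562, 196.0] ringpts 211 floor 316
((561.7308349609375, 197.02972412109375), 13.168537139892578) z [22.1 23.7 24.6]
plane [4.57374478e-03 1.11066773e-02 2.34976512e+01]
```

step_arm:
  plan: "-5 -9 -4 0 60;-24.7 -45 -14 -27 60;-24.7 -45 -14 -27 60;-24.7 -45 -14 -27 60;-24.7 -45 -14 -27 60;-24.7 -45 -14 -27 80;-24.7 -45 -14 -27 80;-24.7 -45 -14 -27 80;-24.7 -45 -14 -27 80;-24.7 -45 -14 -27 80"

```text
time_s: 12.95
eef_pos: [558.8, -229.1, 284.7]
ee_rot: [-0.002, -0.003, 1.0, 0.001]
force: [1.0, 0.4, 0.1]
grip_width: 0.799
```

step_arm:
  plan: "0 0 0 0 80;0 0 0 0 80;0 0 0 0 80;0 0 0 0 80"

```text
time_s: 13.35
eef_pos: [559.5, -225.9, 286.0]
ee_rot: [-0.001, -0.004, 1.0, 0.0]
force: [0.7, -0.1, 0.3]
grip_width: 0.795
```

```bash
python3 s.py; cat > st.py <<'E'
from h import *
import sys
A=[]
for n in ['scene','side','wrist']:
    ci,p,d=cap(n)
    for r in spotter.regions_of(n,'ring_stick')[:1]:
        m=cv2.erode(r['pixels'].astype(np.uint8),np.ones((3,3)))>0; v,u=np.nonzero(m&(d>0)); P=w3(ci,u,v,d[v,u].astype(float)); c=np.median(P,0); P=P[np.linalg.norm(P-c,axis=1)<90]
        # keep dark handle
        e=np.linalg.svd(P-P.mean(0),full_matrices=0)[2][0]; e=e*np.sign(e[0]); t=(P-P.mean(0))@e
        print(n,round(r['conf'],2),len(P),np.round(P.mean(0),1),'dir',np.round(e,3),'ends',np.round(P.mean(0)+e*np.percentile(t,2),1),np.round(P.mean(0)+e*np.percentile(t,98),1)); A.append((n,P))
from scipy.optimize import least_squares
# cylinder fit r=12 on all handle points
P=np.vstack([a[1] for a in A if len(a[1])>100])
def f(q,P):
    e=np.array([np.cos(q[2])*np.cos(q[3]),np.sin(q[2])*np.cos(q[3]),np.sin(q[3])]); c=np.array([515,q[0],q[1]]); D=P-c
    return np.linalg.norm(D-np.outer(D@e,e),axis=1)-12
for nm,Q in A+[('all',P)]:
    s=least_squares(f,[-275,120,0,.785],args=(Q,),loss='soft_l1'); print(nm,'x=515: y,z',np.round(s.x[:2],1),'yaw,pitch',np.round(s.x[2:],3),np.round(np.abs(s.fun).mean(),2))
E
python3 st.py; python3 c.py w6 ring_stick stick_stand
```

```text
13.35 [ 559.5 -225.9  286. ] [[-1.0, -0.007, -0.001], [-0.007, 1.0, 0.001], [0.001, 0.001, -1.0]] [ 0.7 -0.1  0.3] 0.795
scene 0.75 426 [ 515.9 -274.9  124.9] dir [ 0.675 -0.042  0.736] ends [ 484.9 -272.9   91.2] [ 543.7 -276.6  155.3]
side 0.6 417 [ 519.8 -280.2  121.6] dir [ 0.678 -0.054  0.733] ends [ 489.6 -277.8   89. ] [ 547.3 -282.4  151.4]
wrist 0.24 1998 [426.  -66.9  36.9] dir [ 0.186 -0.949 -0.255] ends [420.7 -39.8  44.1] [431.  -92.7  29.9]
scene x=515: y,z [-271.8  108.3] yaw,pitch [-0.046  0.834] 1.2
side x=515: y,z [-270.9  106.8] yaw,pitch [-0.096  0.816] 1.43
wrist x=515: y,z [-732.8  -18.7] yaw,pitch [-1.438 -0.074] 5.87
all x=515: y,z [12.  49.5] yaw,pitch [29.245 12.559] 65.66
13.65 [ 559.4 -226.9  286.9] [ 0.    -0.003  1.    -0.   ] [-0.7  0.1  0.1] 0.803 [-0.58  0.46  1.14 -0.    1.54 -2.16]
cam [ 486. -226.  429.]
ring_stick 0.63 [223. 140.  32.  81.] 1675 col [84. 70. 57.] mid [ 521.9 -271.4   82.4] lo [ 484. -283.    9.] hi [ 560. -260.  156.]
stick_stand 0.91 [234.  91.  52.  91.] 3796 col [127. 120. 113.] mid [ 468.1 -268.    48.9] lo [ 409. -302.    8.] hi [ 527. -234.   90.]
```

View pics/w6.png

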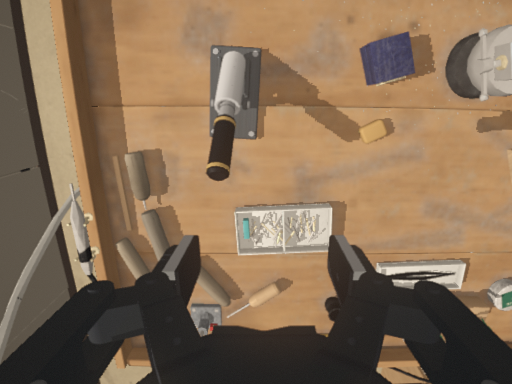

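```bash
cat > st2.py <<'E'
from h import *
from scipy.optimize import least_squares
ci,p,d=cap('wrist'); v,u=np.nonzero(d>0); P=w3(ci,u,v,d[v,u].astype(float)); c=p[v,u].astype(int)
reg=(P[:,0]>480)&(P[:,0]<570)&(abs(P[:,1]+272)<28)&(P[:,2]>75)&(P[:,2]<175)
def f(q,P):
    e=np.array([np.cos(q[2])*np.cos(q[3]),np.sin(q[2])*np.cos(q[3]),np.sin(q[3])]); D=P-np.array([515,q[0],q[1]])
    return np.linalg.norm(D-np.outer(D@e,e),axis=1)-12
for nm,k in (('handle',reg&(c.max(1)<75)),('all',reg)):
    Q=P[k]; s=least_squares(f,[-275,112,0,.785],args=(Q,),loss='soft_l1'); print(nm,len(Q),'y,z',np.round(s.x[:2],1),'yaw,pitch',np.round(s.x[2:],3),np.round(np.abs(s.fun).mean(),2),'hi',np.round(np.percentile(Q,99,0)),'lo',np.round(np.percentile(Q,1,0)))
# base plate
b=(P[:,0]>390)&(P[:,0]<550)&(abs(P[:,1]+268)<60)&(P[:,2]>7)&(P[:,2]<13); print(cv2.minAreaRect(P[b,:2].astype(np.float32)))
E
python3 st2.py; python3 s.py
```

```text
handle 1072 y,z [-271.4  108.4] yaw,pitch [-0.061  0.79 ] 1.07 hi [ 558. -260.  156.] lo [ 501. -281.  106.]
all 1754 y,z [-271.5  107.3] yaw,pitch [-0.054  0.82 ] 1.24 hi [ 559. -256.  156.] lo [ 481. -284.   78.]
((469.17926025390625, -268.4222106933594), (69.85009765625, 124.702392578125), 86.37225341796875)
13.85 [ 559.4 -227.2  286.8] [[-1.0, -0.005, 0.0], [-0.005, 1.0, -0.0], [-0.0, -0.0, -1.0]] [ 0.  -0.9 -0.9] 0.801
```

step_arm:
  plan: "2.75 -4.55 2 3.8 80;2.75 -4.55 6 3.8 80;2.75 -4.55 11 3.8 80;2.75 -4.55 14 3.8 80;2.75 -4.55 14 3.8 80;2.75 -4.55 14 3.8 80"

```text
time_s: 14.45
eef_pos: [532.6, -273.2, 148.1]
ee_rot: [0.001, 0.03, 1.0, -0.0]
force: [1.4, 0.6, 1.6]
grip_width: 0.8
```

```bash
python3 s.py 532,-272.4,106; python3 st2.py; python3 -c "
from h import *
cap('wrist','w7')"
```

```text
14.45 [ 532.6 -273.2  148.1] [[-0.998, 0.061, 0.001], [0.061, 0.998, -0.001], [-0.001, -0.001, -1.0]] [1.4 0.6 1.6] 0.8
532,-272.4,106 tool cm [0.07 0.08 4.21]
handle 3592 y,z [-271.1  108. ] yaw,pitch [-0.056  0.797] 0.67 hi [ 555. -260.  156.] lo [ 497. -283.  104.]
all 5335 y,z [-271.1  107. ] yaw,pitch [-0.058  0.822] 0.96 hi [ 555. -257.  156.] lo [ 481. -284.   78.]
((468.9908142089844, -268.7218017578125), (70.36439514160156, 123.38314819335938), 86.56768035888672)
```

View pics/w7.png

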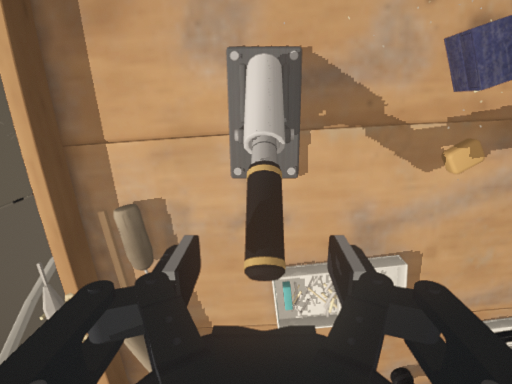

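step_arm:
  plan: "0.05 0.1 2 0 80;0.05 0.1 4.1 0 80;0.05 0.1 4.1 0 80;0.05 0.1 4.1 0 50;0.05 0.1 4.1 0 10;0.05 0.1 4.1 0 10;0.05 0.1 4.1 0 10;0.05 0.1 4.1 0 10;0.05 0.1 4.1 0 10;0.05 0.1 4.1 0 10"
  grip_force: 70

```text
time_s: 15.55
eef_pos: [532.4, -272.4, 107.1]
ee_rot: [0.001, 0.03, 1.0, -0.001]
force: [1.4, -1.3, 5.7]
grip_width: 0.261
```

step_arm:
  plan: "-0.5 0 -0.5 0 10;-1.5 0 -1.5 0 10;-2.5 0 -2.5 0 10;-3.5 0 -3.5 0 10;-4.5 0 -4.5 0 10;-5.5 0 -5.5 0 10;-6.5 0 -6.5 0 10;-7.3 0 -7.3 0 10;-7.3 0 -7.3 0 10;-7.3 0 -7.3 0 10"

```text
time_s: 16.55
eef_pos: [604.3, -276.0, 178.2]
ee_rot: [-0.0, 0.03, 1.0, 0.0]
force: [-0.4, 1.4, -0.7]
grip_width: 0.253
```

```bash
python3 s.py; cat > st3.py <<'E'
from h import *
for n in ['scene','side']:
    ci,p,d=cap(n)
    for r in spotter.regions_of(n,'ring_stick')[:2]:
        m=r['pixels']; v,u=np.nonzero(m&(d>0)); P=w3(ci,u,v,d[v,u].astype(float)); c=np.median(P,0); P=P[np.linalg.norm(P-c,axis=1)<130]
        if len(P)<20: continue
        e=np.linalg.svd(P-P.mean(0),full_matrices=0)[2][0]; e=e*np.sign(e[0]); t=(P-P.mean(0))@e
        print(n,round(r['conf'],2),len(P),np.round(r['extent']),'pitch',np.round(np.degrees(np.arcsin(e[2])),1),'yaw',np.round(np.degrees(np.arctan2(e[1],e[0])),1),'ends',np.round(P.mean(0)+e*np.percentile(t,1),1),np.round(P.mean(0)+e*np.percentile(t,99),1))
    cv2.imwrite(f'pics/z_{n}.png',p[:,:,::-1])
E
python3 st3.py; python3 -c "
import cv2,numpy as np
a=cv2.imread('pics/z_scene.png')[130:320,230:480];b=cv2.imread('pics/z_side.png')[110:300,180:430]
cv2.imwrite('pics/z1.png',cv2.resize(np.hstack([a,b]),None,fx=1.6,fy=1.6))"
```

```text
16.55 [ 604.3 -276.   178.2] [[-0.998, 0.061, -0.001], [0.061, 0.998, 0.001], [0.001, 0.001, -1.0]] [-0.4  1.4 -0.7] 0.253
scene 0.86 838 [367. 203.  45.  81.] pitch 48.2 yaw -1.7 ends [ 503.3 -272.7  100. ] [ 612.3 -275.9  221.9]
side 0.69 673 [318. 195.  60.  64.] pitch 47.8 yaw -5.1 ends [ 506.9 -274.4   98.9] [ 613.9 -284.   217.3]
side 0.57 2049 [274. 257.  71.  58.] pitch -2.5 yaw 0.8 ends [ 408.5 -280.6   30.9] [ 531.6 -278.8   25.6]
```

View pics/z1.png

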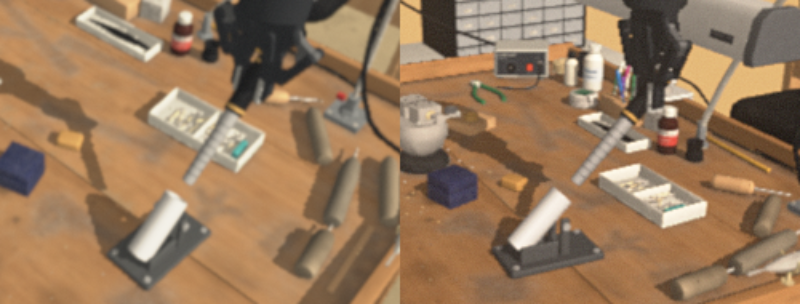

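step_arm:
  plan: "0 2 -2 0 10;0 6 -3 0 10;0 10.4 -3 0 10;2 10.4 -3 0 10;6 10.4 -3 0 10;10.1 10.4 -3 0 10;10.1 10.4 0 0 10;10.1 10.4 3 0 10;10.1 10.4 6 0 10;10.1 10.4 8 0 10"

```text
time_s: 17.75
eef_pos: [509.1, -166.0, 97.0]
ee_rot: [-0.001, 0.031, 1.0, 0.001]
force: [-0.7, -1.0, -0.5]
grip_width: 0.259
```

```bash
python3 s.py; python3 st3.py
```

```text
17.75 [ 509.1 -166.    97. ] [[-0.998, 0.061, -0.002], [0.061, 0.998, 0.001], [0.002, 0.001, -1.0]] [-0.7 -1.  -0.5] 0.259
scene 0.59 608 [289. 232.  36.  64.] pitch 49.7 yaw -3.4 ends [ 411.4 -162.2   18.1] [ 506.9 -167.8  130.8]
side 0.67 534 [243. 222.  40.  54.] pitch 47.8 yaw -4.4 ends [ 411.1 -164.7   16.5] [ 502.1 -171.8  117.2]
```

step_arm:
  plan: "0 0 0 0 10;0 0 1 0 10;-0.7 0 2 0 10;-1.5 0 3 0 10;-2.2 0 4 0 10"
  grip_force: 20

```text
time_s: 18.45
eef_pos: [534.4, -168.6, 60.1]
ee_rot: [0.003, 0.03, 1.0, -0.001]
force: [4.9, -0.3, 8.2]
grip_width: 0.254
```

```bash
python3 s.py; python3 st3.py
```

```text
18.45 [ 534.4 -168.6   60.1] [[-0.998, 0.061, 0.006], [0.061, 0.998, -0.003], [-0.006, -0.003, -1.0]] [ 4.9 -0.3  8.2] 0.254
scene 0.74 631 [293. 236.  41.  62.] pitch 33.9 yaw -2.9 ends [ 413.8 -163.7    9.8] [ 536.3 -170.    92.1]
side 0.86 462 [250. 232.  48.  40.] pitch 32.6 yaw -5.2 ends [ 413.2 -165.3    8.3] [ 523.3 -175.3   79.1]
side 0.37 2002 [274. 256.  71.  59.] pitch -1.1 yaw -2.0 ends [ 408.2 -279.    30.4] [ 528.9 -283.2   28. ]
```

step_arm:
  plan: "-0.4 0 1.2 0 10;-0.8 0 2.4 0 10;-1.1 0 3.6 0 10;-1.3 0 4.6 0 10;-1.3 0 5.3 0 10;-1.3 0 5.3 0 10"

```text
time_s: 19.25
eef_pos: [544.4, -168.2, 4.9]
ee_rot: [-0.001, 0.03, 1.0, 0.0]
force: [0.7, -0.5, 2.6]
grip_width: 0.256
```

```bash
python3 s.py; python3 st3.py
```

```text
19.25 [ 544.4 -168.2    4.9] [[-0.998, 0.061, -0.002], [0.061, 0.998, 0.001], [0.002, 0.001, -1.0]] [ 0.7 -0.5  2.6] 0.256
scene 0.6 589 [293. 246.  45.  50.] pitch 9.9 yaw -3.0 ends [ 403.1 -162.4    9.6] [ 548.2 -170.    35. ]
side 0.83 452 [257. 243.  74.  24.] pitch 7.7 yaw -4.0 ends [ 406.1 -163.8   10. ] [ 572.7 -175.6   32.6]
```

step_arm:
  plan: "0 0 0 0 40;0 0 0 0 50;0 0 0 0 50;1.0 0 0.2 0 50;2.2 0 0.2 0 50;2.2 0 0.2 0 50;2.2 0 0.2 0 10;2.2 0 0.2 0 10;2.2 0 0.2 0 10;2.2 0 0.2 0 10"
  grip_force: 100

```text
time_s: 20.45
eef_pos: [523.7, -167.4, 4.3]
ee_rot: [0.001, 0.03, 1.0, -0.0]
force: [-0.3, -0.1, 4.5]
grip_width: 0.234
```

```bash
python3 s.py; python3 st3.py
```

```text
20.45 [ 523.7 -167.4    4.3] [[-0.998, 0.061, 0.001], [0.061, 0.998, -0.001], [-0.001, -0.001, -1.0]] [-0.3 -0.1  4.5] 0.234
scene 0.64 398 [288. 251.  38.  39.] pitch 4.1 yaw -3.9 ends [ 404.2 -161.5   12.1] [ 521.8 -169.6   20.4]
side 0.57 464 [259. 242.  72.  20.] pitch 3.1 yaw -5.9 ends [ 406.5 -161.5    9.7] [ 576.1 -178.9   18.8]
```

step_arm:
  plan: "0 0 0 0 10;0 0 -1 0 10;0 0 -3 0 10;0 0 -6 0 10;0 0 -10 0 10;0 0 -14 0 10;0 0 -18 0 10;0 0 -21 0 10;0 0 -22 0 10;0 0 -22 0 10"

```text
time_s: 21.65
eef_pos: [523.3, -167.2, 224.6]
ee_rot: [0.001, 0.03, 1.0, -0.0]
force: [0.3, -0.4, -1.7]
grip_width: 0.232
```

```bash
python3 s.py; python3 st3.py; python3 -c "
import cv2,numpy as np
a=cv2.imread('pics/z_scene.png')[80:320,150:410];b=cv2.imread('pics/z_side.png')[60:300,150:410]
cv2.imwrite('pics/z2.png',cv2.resize(np.hstack([a,b]),None,fx=1.5,fy=1.5))"
```

```text
21.65 [ 523.3 -167.2  224.6] [[-0.998, 0.061, 0.002], [0.061, 0.998, -0.001], [-0.002, -0.001, -1.0]] [ 0.3 -0.4 -1.7] 0.232
scene 0.91 504 [293. 175.  42.  38.] pitch 4.6 yaw -4.0 ends [ 403.4 -162.   231. ] [ 517.3 -169.9  240.1]
side 0.7 647 [257. 147.  84.  18.] pitch 2.7 yaw -5.6 ends [ 405.3 -162.6  226.6] [ 575.7 -179.4  234.8]
```

View pics/z2.png

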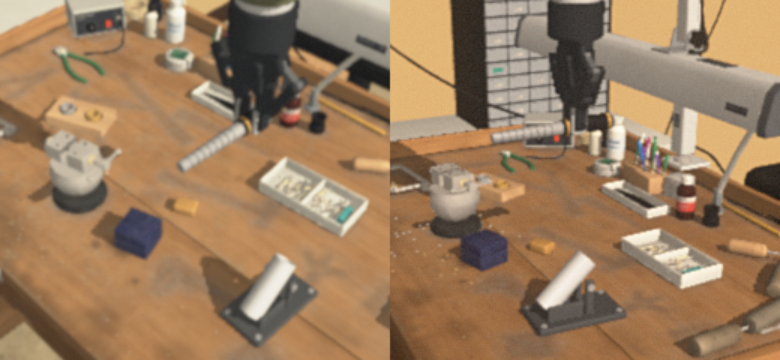

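step_arm:
  plan: "0 0 0 0 10;0 0 0 0 10;0 0 0 0 10;0 0 0 0 10;0 0 0 0 10;0 0 0 0 10;0 0 0 0 10;0 0 0 0 10;0 0 0 0 10;0 0 0 0 10"

```text
time_s: 22.85
eef_pos: [523.1, -167.1, 223.8]
ee_rot: [0.0, 0.03, 1.0, -0.0]
force: [-0.6, 0.4, -0.5]
grip_width: 0.234
```

```bash
python3 s.py; python3 st3.py; python3 -c "
from h import *
ci,p,d=cap('scene'); v,u=np.nonzero(d>0); P=w3(ci,u,v,d[v,u].astype(float))
for k in ([542,244.3],[562,196.3]):
    n=(np.linalg.norm(P[:,:2]-k,axis=1)<16)&(P[:,2]>20.5); print(n.sum(),np.round(P[n].mean(0),1),P[n,2].max())
print(workorder.finish_job())"
```

```text
22.85 [ 523.1 -167.1  223.8] [[-0.998, 0.061, 0.0], [0.061, 0.998, -0.0], [-0.0, -0.0, -1.0]] [-0.6  0.4 -0.5] 0.234
scene 0.65 532 [294. 174.  44.  40.] pitch 4.2 yaw -4.2 ends [ 403.1 -162.   230.4] [ 519.9 -170.5  239.1]
side 0.85 668 [258. 144.  80.  19.] pitch 2.8 yaw -5.6 ends [ 406.1 -163.2  228.1] [ 576.1 -179.8  236.5]
36 [539.4 243.4  23.3] 26.73917794392873
34 [559.8 196.4  23.6] 27.523860614179593
the job is handed in; nothing more can be done
None
```

The job is handed in with both rings seated in the tray and the stick held level above the bench; the hand-in itself reports no verdict.

- **Rings:** The brass ring went into the near pocket and the steel ring into the far one. From close up, both tops were at about 23.7 mm with negligible tilt. Their centres were within about 1 mm of where I measured the pockets.
- **Stick:** I drew it out of the stand by the handle. The moves can't tilt the tool, so I lowered the tip onto bare bench until the stick lay flat, gripped it again about 120 mm from the tip with 100 N, and lifted it.
- **Last checks (22.85 s on the clock):**
  - The stick is level to about 3–4 degrees (scene camera 4.2, side camera 2.8).
  - The tip is about 230 mm above the bench.
  - The readings barely changed over a one-second hold, so it was not slipping.
  - It is well clear of the stand.
- **Left alone:** The beeswax and ring box looked undisturbed in the last picture; I did not re-measure them.

No check failed. In the last check the scene camera, looking from farther off, put both ring centres 2–3 mm from the close-up positions. I put this down to its coarser view and its calibration.

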